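# Get the gauge out of its case and onto the stage

## Robot

A 6-joint arm with a two-finger parallel gripper is mounted at the origin on the work surface. World frame = base frame: x ahead of the robot, y to its left, z up, the work surface at z = 0. Lengths are in m, angles in rad, forces in N, time in s.
With the tool pointing down it reaches from about 0.325 to 0.775 m from the base axis. Payload 5.5 kg.
Tool frame: the origin (TCP) lies on the centre line of the jaws, within the pads' length; the fingertips stand 14 mm ahead of it and the grasp point (between the pads) lies 5 mm behind it; z points along the fingers, x is the direction in which the jaws open and shut, and the axes are right-handed (so a half turn about z gives the same grasp; the last joint's range is limited). The gripper opens to 85 mm and grips with 20 to 120 N. Pads are 22 mm wide; open, the fingers measure 114 mm over their backs; the gripper's body (76 mm by 85 mm) begins 54 mm behind the grasp point. The pads swing forward as they close: fully open they stand 13 mm farther back than shut.
Start: joints at [1.149, 0.091, 1.231, -0, 1.82, -0.057], TCP at [0.214, 0.561, 0.245] pointing down, gripper open.
Joint ranges: [-2.87, 2.87], [-0.86, 2.18], [0.17, 2.46], [-1.51, 4.65], [0.06, 2.69], [-2.65, 2.65]. Speed limits (rad/s): [2.57, 2.57, 3.01, 3.14, 3.14, 3.14].

## Interface

Orientations are given as a unit quaternion [w, x, y, z].
In Python, from station import get_obs, cams, order gives the robot as it stands.
- The arm moves only by the tool send_rows, never from a script. Its argument "moves" is a list of rows, each a list of 7 numbers: the shift along the world's x, y, z in mm, then the turn, a rotation vector about the world's x, y, z in rad, then the finger opening in mm, from 0 to 85.4. In form: [[tx, ty, tz, rx, ry, rz, claw], ...]. A call has exactly 8 rows; each row shifts and turns the pose as measured when the row begins; what a row does not reach is not made up. A row lasts 1/8 s, in which the tool goes at most 62.5 mm and 10.7 degrees, less where a joint would pass 70% of its speed; a pose out of reach is approached as far as the arm can. A call is refused whole if a number of a shift passes 62.5 or a number of a turn 0.188, either way. A call with a gripper value outside its range is refused whole. The fingers move at their own pace and stop on an object; "squeeze" is the grip in N (left out, the last holds). Time passes only in rows, so rows that do not move let the fingers close, or fill a call up. It gives the time, the measured TCP pose, the force and the opening at its end, in the units of the state.
- get_obs(): the state, without advancing time (a new reading comes with each control period).
- cams.read_camera(name): name is "scene" or "top"; returns a dict with "image" (480x640x3 uint8, red, green, blue), "range_z" (480x640 float32, m along the optical axis (not along the pixel's ray), 0 where there is no reading), "camera_matrix" (3x3 intrinsics, pixels), "view" (4x4, takes a point from world to camera coordinates). Camera axes: x right, y down, z forward; pixel columns grow to the right and rows downward; lengths in m; the calibration is good to about 2 mm. A picture is of the moment at which its call begins.
- order.job_done(): hands the job in, once; it reports no verdict.
The state is a dict: "time_s": time; "q": joint angles; "qvel": joint speeds; "tau": joint torques, N m; "ee_pos": TCP position; "tcp_rot": TCP orientation; "contact_force": force on the tool from outside, world axes, zero at the start; "torque": the same for the moment, N m; "grip_width": opening from 0.0 (shut) to 1.0 (fully open).
Only numpy, scipy, OpenCV 4.12 (cv2) and the standard library are available. Lean on these libraries where they do the work, as an engineer would, in place of code of your own. Each camera call takes 0.05 s, during which the arm holds its last target. There are 200 camera calls.

## Task

First lift the red sample box off the closed blue case and set it down upright, wholly on the green mat beside the jar. Then swing the case's yellow-handled lid open past its balance point so that it stays open by itself, lift out the white gauge and lay it, display up, flat on the black pad of the inspection stage, lengthwise between the two aluminium rails. Keep box and gauge level, do not drop them, and leave the other things on the bench where they are.

Things in the scene. Friction and masses are not known exactly. Their poses are not given: they have to be found in the camera images.
- case: blue case, fixed, 140 (x) by 190 (y) by 74.5 mm high closed; origin: centre of underside; front (dummy latches) at its -x, hinge on its far (+x) top edge. Lower half 50 mm high, 5 mm walls; floor 5 mm above the bench. A foam frame, top 17 mm above the bench, leaves a 68 (x) by 150 (y) mm pocket for the gauge. Case, mat and stage take turns in three places about 260 mm apart.
- lid (a joint): hinge angle of the case's lid, rad: 0 closed, 1.75 fully open (a stop, leaning a little back beyond upright). No latch and no spring: the lid (about 0.28 kg) falls shut below about 1.35 and falls open beyond that.
- lid_bar (a point): middle of the lid's yellow handle, a round bar 10 mm thick, 100 mm long along the case's y, on two end posts over the lid's front edge, 29.5 mm above the lid's top face. Moves with the lid: when closed it lies 135 mm towards the case's -x from the hinge line and 54 mm above it; the joint turns it about the case's +y.
- lid_hinge (a point): point on the lid's hinge line, 70 mm towards the case's +x from its centre and 50.5 mm above the bench; axes as the case's.
- gauge_mid (a point): centre of the white gauge, a block 36 (x) by 130 (y) by 40 (z) mm, about 0.22 kg, with a display and keys on its top (+z) face and an orange end at -y. At the start it lies inside the closed case on its floor, long way roughly along the case's y, its underside 5 mm above the bench.
- box_mid (a point): centre of the red sample box with a white card on top, 45 (x) by 90 (y) by 36 (z) mm, about 0.16 kg. At the start it lies on the closed lid, behind the handle.
- mat: green mat, fixed, 160 by 160 by 3 mm thick; origin at the centre of its underside. The amber jar stands on it, about 53 mm from its centre line towards the mat's +y and up to 35 mm along x either way; the -y half is free.
- stage: inspection stage, fixed, white base 160 (x) by 180 (y) by 20 mm; origin at the centre of its underside. A steel post of 18 mm diameter stands at its own x = +66 mm, y = 0, up to 210 mm above the bench, with a black camera head (28 by 30 by 45 mm) at the top.
- pad (a point): centre of the upper face of the stage's black pad, 25 mm towards the stage's -x from its centre and 22 mm above the bench. The pad runs 150 mm along y; the two aluminium rails on either side leave 64 mm between them and rise 5 mm above the pad. Axes as the stage's.
- jar_mid (a point): amber jar, diameter 52, height 60 mm, standing on the mat: centre. Bystander.
- bottle_mid (a point): white bottle with blue cap, diameter 60, height 170 mm: centre. Bystander.
- can_mid (a point): aluminium can, diameter 60, height 100 mm: centre. Bystander.
- mouse_mid (a point): round black computer mouse, diameter 66, height 34 mm: centre. Bystander.
- driver_grip (a point): screwdriver 160 mm long lying on the bench: its handle. Bystander.
- swabs_mid (a point): white carton 70 by 110 by 50 mm: centre. Bystander.
Things that resemble listed ones, but are neither listed nor needed, are in the scene too. Several things have the shape of the mat; the one meant has the colours described above.

How it is judged:
On the way, in this order (a step that is already met when the one before it is completed fails the run):
1. the red box stands on the green mat, let go (x of box_mid in the frame of mat between -0.06 and 0.06 m and y of box_mid in the frame of mat between -0.06 and 0.06 m and z of box_mid in the frame of mat between 0.015 and 0.027 m and angle between box_mid's own z axis and vertical below 0.1 rad and contact force between the fingers and sample_box below 0.1 N), for 0.2 s.
2. the lid stays open by itself (value of joint lid above 1.6 rad and contact force between the fingers and lid below 0.1 N), for 0.3 s.
3. the gauge is lifted clear of the case (z of gauge_mid in the frame of case above 0.09 m), for 0.1 s.
4. the gauge lies on the pad between the rails (x of gauge_mid in the frame of pad between -0.017 and 0.017 m and y of gauge_mid in the frame of pad between -0.025 and 0.025 m and z of gauge_mid in the frame of pad between 0.016 and 0.024 m and angle between the y axis of gauge_mid and the y axis of pad, either way round below 0.25 rad and angle between gauge_mid's own z axis and vertical below 0.1 rad), for 0.2 s.
At the end, for the whole second after the job is handed in: Box upright on the mat, centre within 60 mm of the mat's along each mat axis; lid beyond 1.6 rad, untouched; gauge flat, display up, on the pad: centre within 17 mm across and 25 mm along the rails, long axes within 0.25 rad; tilts under 0.1 rad; all released, at rest (all of step 1 and all of step 2 and all of step 4 and contact force between the fingers and gauge below 0.1 N and linear speed of each of gauge, sample_box below 0.02 m/s).
It fails at once if a bystander is shifted more than 20 mm (distance of any of jar_mid, bottle_mid, can_mid, mouse_mid, driver_grip, swabs_mid from where it was at the start of the episode above 0.02 m).
It fails at once if the box or the gauge is tipped more than 0.5 rad (angle between any of box_mid, gauge_mid's own z axis and vertical above 0.5 rad).
It fails at once if the box or the gauge is dropped (falls free at more than 0.5 m/s) ((contact force between sample_box and anything else below 0.02 N and linear speed of sample_box above 0.5 m/s) or (contact force between gauge and anything else below 0.02 N and linear speed of gauge above 0.5 m/s)).
It also fails if it takes over 72 s, if anything falls off the work surface, if the arm or the gripper's body presses on something with over 40 N, if the wrist force passes 120 N, or if a joint passes its speed limit or range.

## Working session

There is one attempt and no reset: what is moved stays moved. The work goes in short steps, Python scripts to look and compute and a tool call to move; the robot and the scene stay as the last step left them, time stands still between calls to the robot, and variables do not carry over. Pictures are saved under pics/ and viewed, about 8 in all and at most 12, crops included, and the job is handed in when it is done.

Besides the shell and the picture viewer there is one more tool, called after "Emit:" as name(argument=value, ...), one argument or row to a line, values as JSON. send_rows: Moves the arm, as the interface text tells. Its arguments: {"type":"object","properties":{"moves":{"type":"array"},"squeeze":{"type":"number"}},"required":["moves"]}

```bash
mkdir -p pics; ls
python3 - <<'E'
from station import get_obs, cams
import cv2,numpy as np
for n in ("scene","top"):
    d=cams.read_camera(n); cv2.imwrite(f"pics/{n}0.png",d["image"][:,:,::-1]); np.savez(f"{n}0.npz",**d)
    print(n,np.linalg.inv(d["view"]).round(3).tolist(),d["camera_matrix"].round(1).tolist())
o=get_obs(); print(o)
E
```

```text
pics
scene [[0.825, 0.482, -0.296, 0.83], [0.565, -0.705, 0.429, -0.53], [-0.001, -0.521, -0.853, 1.039], [0.0, 0.0, 0.0, 1.0]] [[456.1, 0.0, 319.6], [0.0, 456.1, 242.4], [0.0, 0.0, 1.0]]
top [[0.074, -0.976, 0.206, 0.319], [-0.997, -0.073, 0.011, -0.023], [0.005, -0.206, -0.978, 1.024], [0.0, 0.0, 0.0, 1.0]] [[436.5, 0.0, 317.7], [0.0, 436.5, 232.2], [0.0, 0.0, 1.0]]
{'time_s': 0.1, 'q': array([ 1.14928980e+00,  9.18072420e-02,  1.23176982e+00, -1.76749516e-05,
        1.81978767e+00, -5.67273977e-02]), 'qvel': array([ 0.00083915, -0.00056865, -0.0033235 ,  0.00051565, -0.00123907,
        0.00089633]), 'tau': array([ 1.83002201e-03, -4.60219860e+01, -4.19217432e+01, -2.14592922e-05,
        1.06786800e-02, -6.87993577e-06]), 'ee_pos': array([0.21397647, 0.56030883, 0.24424728]), 'tcp_rot': array([ 4.67628041e-04,  8.23634007e-01,  5.67121008e-01, -7.52634708e-04]), 'contact_force': array([-0.01172187, -0.12628373, -0.35811752]), 'torque': array([-0.04417667, -0.006299  , -0.02742744]), 'grip_width': 1.0026860107440307}
```

View pics/scene0.png

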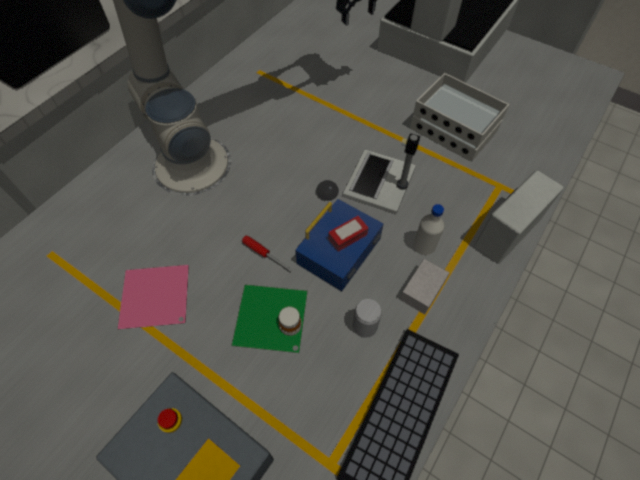

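View pics/top0.png

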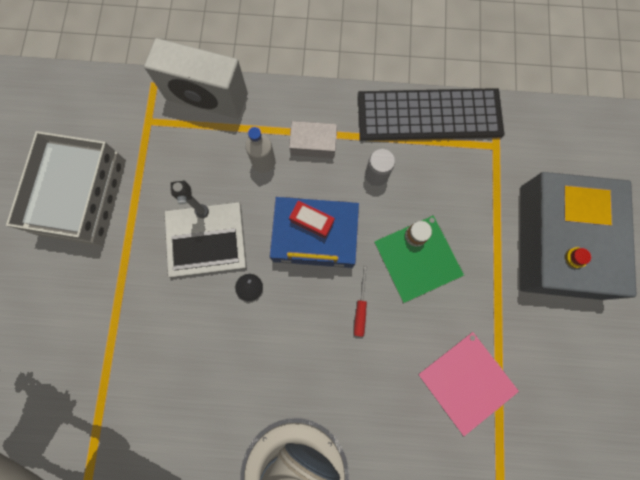

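The scene image shows the case (340,243), green mat (270,318), stage (382,178), and a pink mat-shaped decoy (155,296). In the top image, the case is at (315,232) with the box at (312,218) and handle at (312,257). The green mat is at (420,258), with the jar at (420,233). The stage is at (205,240) with its pad at (205,248), and the pink square at (468,384). The mat meant is the green one, because it matches the colour and carries the amber jar.

```bash
cat > h.py <<'E'
import numpy as np,cv2
def cloud(d):
    K=d["camera_matrix"];z=d["range_z"];v,u=np.mgrid[:480,:640]
    p=np.stack([(u-K[0,2])/K[0,0]*z,(v-K[1,2])/K[1,1]*z,z],-1)
    T=np.linalg.inv(d["view"]);return p@T[:3,:3].T+T[:3,3]
def rect(P,m,name,lim=None):
    q=P[m]
    if len(q)<5: print(name,"none");return
    (c,s,a)=cv2.minAreaRect((q[:,:2]*1000).astype(np.float32))
    print(name,len(q),"c",np.round(c,1),"size",np.round(s,1),"ang",round(a,1),"zmed",round(np.median(q[:,2])*1000,1),"mean",(q.mean(0)*1000).round(1))
E
python3 - <<'E'
from h import *
for n in ("top","scene"):
    d=np.load(n+"0.npz");P=cloud(d);I=d["image"];H=cv2.cvtColor(I,cv2.COLOR_RGB2HSV);h,s,v=[H[...,i].astype(int) for i in range(3)]
    X,Y,Z=P[...,0],P[...,1],P[...,2];ok=d["range_z"]>0
    W=ok&(X>.3)&(X<.75)&(Y>-.4)&(Y<.4)
    op=lambda m:cv2.morphologyEx(m.astype(np.uint8),cv2.MORPH_OPEN,np.ones((2,2)))>0
    def big(m):
        k,l,st,_=cv2.connectedComponentsWithStats(m.astype(np.uint8));return l==1+st[1:,4].argmax()
    print(n)
    R=lambda m,nm:rect(P,big(m),nm)
    R(op(W&(h>50)&(h<80)&(s>120)&(Z<.02)),"mat")
    R(op(W&(h>100)&(h<130)&(s>120)&(Z>.068)&(Z<.085)),"lidtop")
    R(W&(h>18)&(h<32)&(s>120)&(Z>.09),"bar")
    R(W&(Z>.102)&(Z<.125)&(abs(Y)<.08)&~((h>18)&(h<32)&(s>120)),"box")
    R(op(W&(Y>.1)&(v<60)&(Z>.015)&(Z<.03)),"pad")
    R(op(W&(Y>.1)&(Z>.012)&(Z<.03)),"stage")
    R(W&(Y>.1)&(Z>.14),"head/bottle")
    R(W&(Y<-.1)&(Z>.05)&(Y>-.3),"jar+can")
    R(W&(Y<-.1)&(Z>.055)&(Z<.07)&(X<.6),"jar")
    R(W&(Y<-.03)&(Z>.08)&(Z<.11)&(X>.6),"can")
d=np.load("top0.npz")["image"]
cv2.imwrite("pics/crop1.png",cv2.resize(d[110:350,150:500,::-1],None,fx=2.25,fy=2.25,interpolation=cv2.INTER_CUBIC))
E
```

```text
top
mat 3640 c [ 439.2 -165.3] size [156.7 364.8] ang 28.6 zmed 2.2 mean [ 475.9 -255.     8.7]
lidtop 3415 c [456.  -10.7] size [273.2 191.8] ang 0.3 zmed 73.7 mean [520.4 -10.8  77. ]
bar 190 c [460.5  -5.3] size [104.5   9.4] ang 90.0 zmed 108.0 mean [460.7  -4.8 107.9]
box 856 c [543.    3.7] size [90.  46.2] ang 67.7 zmed 109.6 mean [541.9   3.6 109.6]
pad 1486 c [435.2 136.6] size [376.1 117.3] ang 71.3 zmed 21.2 mean [470.5 244.2  25.3]
stage 5015 c [472.3 156.5] size [418.5 216.8] ang 77.0 zmed 20.2 mean [489.5 248.3  23.1]
head/bottle 398 c [554.5 264.8] size [41.  30.4] ang 11.1 zmed 203.6 mean [555.1 261.8 197.3]
jar+can 665 c [ 688.7 -143.5] size [58.5 56.6] ang 80.8 zmed 97.9 mean [ 683.4 -141.8   91.7]
jar 330 c [ 543.2 -242.8] size [44.2 45. ] ang 48.6 zmed 61.9 mean [ 542.8 -243.1   61.9]
can 553 c [ 688.8 -142.9] size [57.6 56.7] ang 24.7 zmed 98.5 mean [ 686.6 -142.9   96.9]
scene
mat 3369 c [ 598.9 -383.4] size [180.2 517. ] ang 38.3 zmed 4.0 mean [ 490.8 -258.7    8.4]
lidtop 2636 c [ 616.8 -234.1] size [190.8 704.6] ang 20.6 zmed 75.6 mean [533.4 -21.2  79.2]
bar 147 c [463.4  -2. ] size [106.5   9. ] ang 89.9 zmed 109.6 mean [463.7  -4.5 108.7]
box 637 c [545.    5.1] size [91.6 46.8] ang 67.9 zmed 111.7 mean [546.4   2.3 111.2]
pad 845 c [ 620.4 -111.4] size [ 79.8 933.6] ang 21.7 zmed 23.6 mean [479.  244.9  27.2]
stage 2485 c [ 610.  -105.5] size [164.7 942.6] ang 17.4 zmed 22.5 mean [502.  236.4  27.3]
head/bottle 305 c [557.3 266.8] size [40.8 33.3] ang 5.7 zmed 194.1 mean [562.5 260.2 190.6]
jar+can 699 c [ 692.6 -144.8] size [56.8 57.4] ang 41.9 zmed 99.7 mean [ 694.8 -149.7   93. ]
jar 322 c [ 545.1 -242.8] size [43.6 45.2] ang 35.9 zmed 63.9 mean [ 546.2 -243.2   63.8]
can 577 c [ 692.3 -144.3] size [56.6 56.2] ang 41.9 zmed 100.4 mean [ 693.7 -146.7   98.6]
```

View pics/crop1.png

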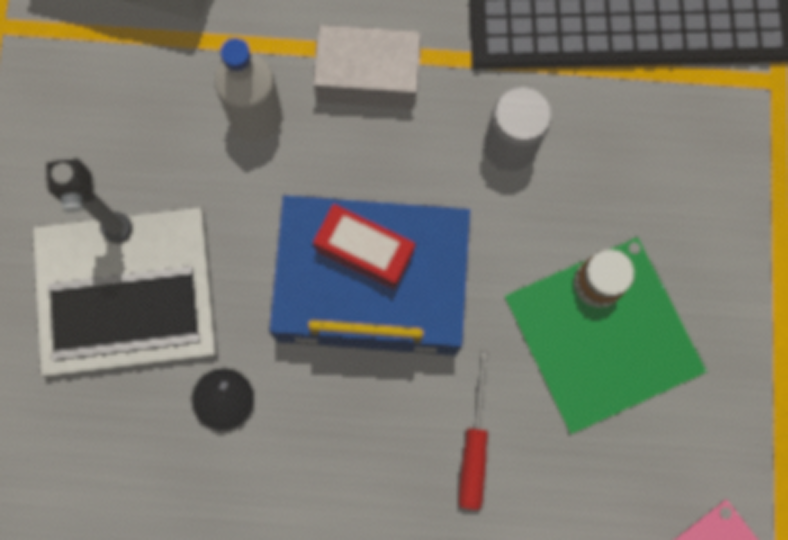

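The crop confirms the targets: blue case with yellow handle (365,330) and red box with white card (363,243), green mat carrying the amber jar (608,275), and black pad (125,317) between rails. The screwdriver at (475,470) and mouse at (222,398) are nearby. Next I'll refine the outlines by intersecting rays with known planes.

```bash
cat >> h.py <<'E'
def ray(d,px,z):
    K=d["camera_matrix"];T=np.linalg.inv(d["view"]);px=np.asarray(px,float).reshape(-1,2)
    r=np.c_[(px[:,0]-K[0,2])/K[0,0],(px[:,1]-K[1,2])/K[1,1],np.ones(len(px))]@T[:3,:3].T
    return T[:3,3]+r*((z-T[2,3])/r[:,2])[:,None]
def mrect(d,m,z,nm):
    m=cv2.morphologyEx(m.astype(np.uint8),cv2.MORPH_OPEN,np.ones((3,3)))
    k,l,st,_=cv2.connectedComponentsWithStats(m)
    m=(l==1+st[1:,4].argmax())
    v,u=np.nonzero(m)
    q=ray(d,np.c_[u,v],z)[:,:2]*1000
    c,s,a=cv2.minAreaRect(q.astype(np.float32))
    print(nm,len(q),"c",np.round(c,1),"size",np.round(s,1),"ang",round(a,1))
E
python3 - <<'E'
from h import *
for n in ("top","scene"):
    d=np.load(n+"0.npz");P=cloud(d);I=d["image"];H=cv2.cvtColor(I,cv2.COLOR_RGB2HSV);h,s,v=[H[...,i].astype(int) for i in range(3)]
    X,Y,Z=P[...,0],P[...,1],P[...,2];W=(d["range_z"]>0)&(X>.25)&(X<.78)&(Y>-.4)&(Y<.4)
    print(n)
    mrect(d,W&(h>50)&(h<85)&(s>120)&(Z<.02),.003,"mat")
    mrect(d,W&(h>100)&(h<130)&(s>120)&(Z>.069)&(Z<.085)&(Y>-.15),.0745,"lidtop")
    mrect(d,W&(Z>.102)&(Z<.125)&(abs(Y)<.08)&~((h>18)&(h<32)&(s>120)),.1105,"box")
    mrect(d,W&(Y>.12)&(v<70)&(Z>.015)&(Z<.03),.022,"pad")
    mrect(d,W&(Y>.12)&(v>=70)&(Z>.012)&(Z<.03),.020,"stage")
    for nm,m,z in(("head",W&(Y>.2)&(X<.6)&(Z>.17),None),("bottle",W&(X>.6)&(Y>0)&(Z>.12),None),("mouse",W&(X<.45)&(Y>.08)&(Z>.025)&(Z<.06)&(v<80),None),("swab",W&(X>.6)&(Z>.045)&(Z<.06)&(Y>-.08),None),("driver",W&(X<.5)&(abs(h-90)>80)&(s>120)&(Z<.05)&(Y<0),None)):
        q=P[m]; print(nm,len(q),np.percentile(q,[3,97],axis=0).round(3).tolist() if len(q) else "")
E
```

```text
top
mat 3623 c [ 490.6 -253.6] size [156.1 155.6] ang 28.2
lidtop 3387 c [524.9  -4.8] size [185.1 137.6] ang 89.9
box 848 c [541.7   3.7] size [89.8 46.3] ang 67.2
pad 1524 c [473.9 247.9] size [ 59.5 144.2] ang 11.5
stage 3457 c [495.2 252.2] size [160.1 180. ] ang 11.4
head 380 [[0.536, 0.25, 0.175], [0.574, 0.279, 0.211]]
bottle 321 [[0.686, 0.12, 0.121], [0.714, 0.151, 0.171]]
mouse 376 [[0.37, 0.117, 0.025], [0.414, 0.162, 0.035]]
swab 1053 [[0.678, -0.034, 0.046], [0.778, 0.119, 0.053]]
driver 334 [[0.305, -0.132, 0.018], [0.377, -0.111, 0.027]]
scene
mat 3345 c [ 491.8 -251. ] size [158.  157.8] ang 28.1
lidtop 2624 c [528.5  -4.7] size [191.1 140.2] ang 89.8
box 632 c [546.5   2.8] size [93.1 49.5] ang 67.7
pad 873 c [474.  252.2] size [ 66.  148.8] ang 10.9
stage 1508 c [499.3 253.2] size [159.4 185.5] ang 11.4
head 257 [[0.54, 0.251, 0.173], [0.577, 0.279, 0.213]]
bottle 312 [[0.689, 0.12, 0.121], [0.722, 0.149, 0.173]]
mouse 251 [[0.373, 0.117, 0.025], [0.446, 0.298, 0.037]]
swab 1036 [[0.603, -0.037, 0.047], [0.778, 0.116, 0.055]]
driver 979 [[0.252, -0.396, 0.001], [0.376, -0.114, 0.027]]
```

Estimates in mm:

| Item | Position | Orientation |
|---|---|---|
| Case | (526,-5) | yaw 0 |
| Box | (543,3) | jaw axis -22.5° |
| Mat | (491,-252) | +y at 28° |
| Pad | (473,249) | yaw 11.4° |

I'll move above the box first.

Emit:
send_rows(
  moves=[
    [28,-50,0,0,0,-0.18,75],
    [28,-50,0,0,0,-0.18,75],
    [28,-50,0,0,0,-0.18,75],
    [28,-50,0,0,0,-0.18,75],
    [28,-50,0,0,0,-0.18,75],
    [28,-50,0,0,0,-0.18,75],
    [28,-50,0,0,0,-0.18,75],
    [28,-50,0,0,0,-0.18,75],
  ],
  squeeze=35,
)

```text
time_s: 1.1
ee_pos: [0.4395, 0.1497, 0.238]
tcp_rot: [-0.0, 0.991, -0.136, -0.005]
contact_force: [1.0, -0.2, -0.1]
grip_width: 0.875
```

Emit:
send_rows(
  moves=[
    [34,-49,0,0,0,-0.04,75],
    [34,-49,0,0,0,-0.04,75],
    [34,-49,0,0,0,-0.04,75],
    [0,0,0,0,0,0,75],
    [0,0,-30,0,0,0,75],
    [0,0,-40,0,0,0,75],
    [0,0,0,0,0,0,75],
    [0,0,0,0,0,0,75],
  ],
)

```text
time_s: 2.1
ee_pos: [0.5435, -0.0048, 0.1651]
tcp_rot: [-0.001, 0.98, -0.2, -0.006]
contact_force: [-0.6, -0.1, 0.6]
grip_width: 0.877
```

```bash
cat > st.py <<'E'
from station import get_obs
import numpy as np
from scipy.spatial.transform import Rotation as R
o=get_obs();q=o["tcp_rot"];M=R.from_quat([q[1],q[2],q[3],q[0]]).as_matrix()
print("t",o["time_s"],"pos",(o["ee_pos"]*1000).round(1),"yaw",np.degrees(np.arctan2(M[1,0],M[0,0])).round(2),"z",M[:,2].round(4),"F",o["contact_force"].round(1),"w",round(o["grip_width"]*85.4,1),"q",o["q"].round(2))
E
python3 st.py
python3 - <<'E'
from station import cams
import cv2
a=cams.read_camera("top")["image"][170:290,230:410,::-1];b=cams.read_camera("scene")["image"][170:290,270:450,::-1]
cv2.imwrite("pics/a1.png",cv2.resize(cv2.hconcat([a,b]),(800,266),interpolation=cv2.INTER_CUBIC))
E
```

```text
t 2.1 pos [543.5  -4.8 165.1] yaw -23.09 z [-0.0116  0.0041 -0.9999] F [-0.6 -0.1  0.6] w 74.9 q [-0.07 -0.05  1.52  0.    1.69  0.33]
```

View pics/a1.png

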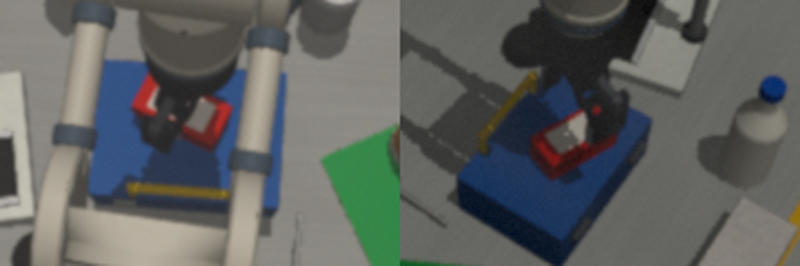

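Fingers straddle the red box correctly (top half 183,110 / right half 580,130). I'll shift y +7, level the tool, descend and grip.

Emit:
send_rows(
  moves=[
    [0,7,0,-0.004,-0.012,0,75],
    [0,1,-30,0,0,0,75],
    [0,0,-30,0,0,0,75],
    [0,0,-8,0,0,0,75],
    [0,0,0,0,0,0,75],
    [0,0,0,0,0,0,35],
    [0,0,0,0,0,0,35],
    [0,0,0,0,0,0,35],
  ],
)

```text
time_s: 3.2
ee_pos: [0.548, 0.0054, 0.107]
tcp_rot: [-0.002, 0.98, -0.199, 0.01]
contact_force: [0.2, -0.2, -2.1]
grip_width: 0.52
```

```bash
python3 st.py
```

```text
t 3.2 pos [548.    5.4 107. ] yaw -23.02 z [ 1.960e-02 -7.000e-04 -9.998e-01] F [ 0.2 -0.2 -2.1] w 44.4 q [-0.05 -0.05  1.62  0.    1.55  0.35]
```

Gripped, but 10 mm higher than planned; I'll regrip lower and level.

Emit:
send_rows(
  moves=[
    [0,0,0,0,0,0,65],
    [0,0,0,0,0,0,65],
    [0,0,-5,0,0.012,0,65],
    [0,0,-4,0,0,0,65],
    [0,0,0,0,0,0,65],
    [0,0,0,0,0,0,35],
    [0,0,0,0,0,0,35],
    [0,0,0,0,0,0,35],
  ],
)

```text
time_s: 4.2
ee_pos: [0.5482, 0.0053, 0.0976]
tcp_rot: [-0.0, 0.98, -0.2, 0.004]
contact_force: [0.1, 0.8, -0.9]
grip_width: 0.521
```

```bash
python3 st.py
```

```text
t 4.2 pos [548.2   5.3  97.6] yaw -23.03 z [ 7.4e-03 -8.0e-04 -1.0e+00] F [ 0.1  0.8 -0.9] w 44.5 q [-0.05 -0.03  1.62 -0.    1.55  0.35]
```

Emit:
send_rows(
  moves=[
    [0,0,20,0,0,0,35],
    [0,0,40,0,0,0,35],
    [0,0,20,0,0,0,35],
    [-16,-46,0,0,0,0.15,35],
    [-16,-46,0,0,0,0.15,35],
    [-16,-46,0,0,0,0.15,35],
    [-16,-46,0,0,0,0.15,35],
    [-16,-46,0,0,0,0.15,35],
  ],
)

```text
time_s: 5.2
ee_pos: [0.4664, -0.2278, 0.19]
tcp_rot: [-0.0, 0.982, 0.188, 0.007]
contact_force: [0.5, 0.3, -2.2]
grip_width: 0.518
```

```bash
python3 st.py
```

```text
t 5.2 pos [ 466.4 -227.8  190. ] yaw 21.72 z [ 0.0138  0.0035 -0.9999] F [ 0.5  0.3 -2.2] w 44.2 q [-0.53 -0.14  1.56  0.01  1.72 -0.9 ]
```

Emit:
send_rows(
  moves=[
    [-10,-38,0,0,0.006,0.1,35],
    [0,0,0,0,0,0,35],
    [0,0,-30,0,0,0,35],
    [0,0,-40,0,0,0,35],
    [0,0,-40,0,0,0,35],
    [0,0,-15,0,0,0,35],
    [0,0,0,0,0,0,35],
    [0,0,0,0,0,0,35],
  ],
)

```text
time_s: 6.2
ee_pos: [0.458, -0.2683, 0.0736]
tcp_rot: [0.003, 0.972, 0.236, 0.009]
contact_force: [1.1, -0.0, -2.0]
grip_width: 0.518
```

```bash
python3 st.py;  python3 - <<'E'
from station import cams
import cv2
a=cams.read_camera("top")["image"][200:320,350:530,::-1];b=cams.read_camera("scene")["image"][260:380,190:370,::-1]
cv2.imwrite("pics/a2.png",cv2.resize(cv2.hconcat([a,b]),(800,266),interpolation=cv2.INTER_CUBIC))
E
```

```text
t 6.2 pos [ 458.  -268.3   73.6] yaw 27.3 z [ 0.0189 -0.0016 -0.9998] F [ 1.1 -0.  -2. ] w 44.2 q [-0.6  -0.08  1.7   0.01  1.5  -1.08]
```

View pics/a2.png

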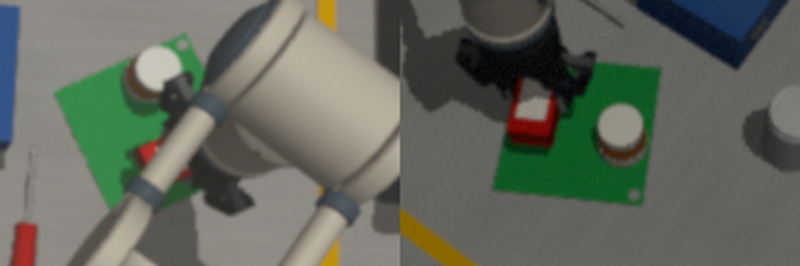

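Right half: box at (533,120), level on its way down, over the free part of the mat; jar at (620,130) is clear. Continuing down.

Emit:
send_rows(
  moves=[
    [-4,-3,-15,0,0.012,0,35],
    [0,0,-15,0,0,0,35],
    [0,0,-8,0,0,0,35],
    [0,0,0,0,0,0,35],
    [0,0,-4,0,0,0,35],
    [0,0,0,0,0,0,35],
    [0,0,-2,0,0,0,35],
    [0,0,0,0,0,0,35],
  ],
)

```text
time_s: 7.3
ee_pos: [0.4544, -0.2723, 0.0283]
tcp_rot: [0.003, 0.972, 0.236, 0.004]
contact_force: [-0.3, -0.1, -1.6]
grip_width: 0.524
```

```bash
python3 st.py
```

```text
t 7.3 pos [ 454.4 -272.3   28.3] yaw 27.26 z [ 0.0085 -0.0033 -1.    ] F [-0.3 -0.1 -1.6] w 44.7 q [-0.61 -0.04  1.75  0.    1.42 -1.08]
```

Emit:
send_rows(
  moves=[
    [0,0,-1.5,0,0,0,35],
    [0,0,-1,0,0,0,35],
    [0,0,0,0,0,0,50],
    [0,0,0,0,0,0,62],
    [0,0,0,0,0,0,68],
    [0,0,0,0,0,0,68],
    [0,0,25,0,0,0,68],
    [0,0,40,0,0,0,68],
  ],
)

```text
time_s: 8.3
ee_pos: [0.4532, -0.2715, 0.0895]
tcp_rot: [0.001, 0.972, 0.236, 0.002]
contact_force: [1.0, -0.7, 0.4]
grip_width: 0.794
```

Emit:
send_rows(
  moves=[
    [0,0,50,0,0,0,60],
    [0,0,50,0,0,0,50],
    [0,40,30,0,0,-0.08,50],
    [0,50,0,0,0,-0.08,50],
    [0,50,0,0,0,-0.08,50],
    [0,50,0,0,0,-0.08,50],
    [0,40,0,0,0,-0.08,50],
    [0,20,0,0,0,-0.08,50],
  ],
)

```text
time_s: 9.3
ee_pos: [0.4527, -0.0159, 0.2291]
tcp_rot: [0.004, 1.0, -0.012, 0.006]
contact_force: [0.8, 0.6, -0.5]
grip_width: 0.586
```

```bash
python3 st.py
python3 - <<'E'
from h import *
from station import cams
for n in ("top","scene"):
    d=cams.read_camera(n);P=cloud(d);I=d["image"];H=cv2.cvtColor(I,cv2.COLOR_RGB2HSV);h,s,v=[H[...,i].astype(int) for i in range(3)]
    X,Y,Z=P[...,0],P[...,1],P[...,2]
    W=(X>.38)&(X<.53)&(Y>-.35)&(Y<-.18)&(Z>.03)&(Z<.05)&((X-.544)**2+(Y+.243)**2>.033**2)
    mrect(d,W,.039,n+" box"); print(np.median(Z[W]),W.sum())
    W=(X>.49)&(X<.6)&(Y>-.3)&(Y<-.18)&(Z>.055)&(Z<.07); print("jar",P[W].mean(0).round(4))
    cv2.imwrite(f"pics/b_{n}.png",I[:,:,::-1])
a=cv2.imread("pics/b_top.png")[180:320,250:490];b=cv2.imread("pics/b_scene.png")[220:360,190:430]
cv2.imwrite("pics/a3.png",cv2.resize(cv2.hconcat([a,b]),(800,233),interpolation=cv2.INTER_CUBIC))
E
```

```text
t 9.3 pos [452.7 -15.9 229.1] yaw -1.36 z [ 0.0123 -0.0076 -0.9999] F [ 0.8  0.6 -0.5] w 50.1 q [-0.11 -0.32  1.64 -0.01  1.81 -0.08]
top box 783 c [ 454. -273.] size [44.8 91.1] ang 27.4
0.03829472839314185 789
jar [ 0.5426 -0.243   0.0619]
scene box 708 c [ 458.4 -273.9] size [46.4 92.1] ang 27.2
0.039936794661355246 715
jar [ 0.5461 -0.2431  0.0637]
```

View pics/a3.png

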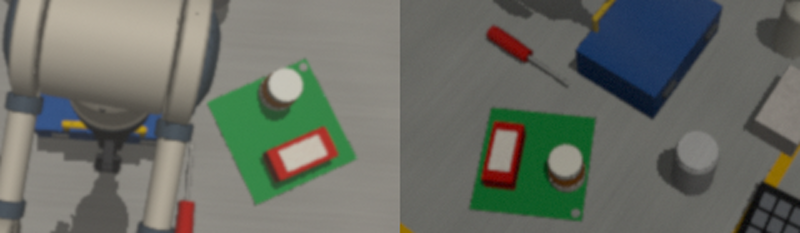

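The box lies flat on the mat at (455,-273) (left half 302,153), card up, and the jar hasn't moved. Now the lid bar.

Emit:
send_rows(
  moves=[
    [8,8,0,0.007,0.012,0.024,45],
    [0,0,-30,0,0,0,45],
    [0,0,-40,0,0,0,45],
    [0,0,-30,0,0,0,45],
    [0,0,0,0,0,0,45],
    [0,0,0,0,0,0,45],
    [0,0,0,0,0,0,45],
    [0,0,0,0,0,0,45],
  ],
)

```text
time_s: 10.4
ee_pos: [0.4652, -0.0111, 0.1308]
tcp_rot: [-0.0, 1.0, 0.005, 0.002]
contact_force: [-0.6, 0.9, 0.5]
grip_width: 0.528
```

```bash
python3 st.py
```

```text
t 10.4 pos [465.2 -11.1 130.8] yaw 0.52 z [ 4.8e-03  2.0e-04 -1.0e+00] F [-0.6  0.9  0.5] w 45.1 q [-0.1  -0.28  1.78  0.    1.63 -0.11]
```

Emit:
send_rows(
  moves=[
    [-4,6,-15,0,0,0,45],
    [0,0,-10,0,0,0,45],
    [0,0,0,0,0,0,45],
    [0,0,0,0,0,0,25],
    [0,0,0,0,0,0,5],
    [0,0,0,0,0,0,0],
    [0,0,0,0,0,0,0],
    [0,0,0,0,0,0,0],
  ],
  squeeze=25,
)

```text
time_s: 11.4
ee_pos: [0.4615, -0.0044, 0.1047]
tcp_rot: [-0.0, 1.0, 0.005, 0.003]
contact_force: [1.8, 0.4, -1.0]
grip_width: 0.106
```

```bash
python3 st.py
python3 - <<'E'
import numpy as np
r=np.array([-135,54.]);p=None
for t in np.arange(0,1.81,.1):
    c,s=np.cos(t),np.sin(t);q=np.array([r[0]*c+r[1]*s,-r[0]*s+r[1]*c])
    print(round(t,2),q.round(0),(q-r).round(0),None if p is None else (q-p).round(1));p=q
E
```

```text
t 11.4 pos [461.5  -4.4 104.7] yaw 0.54 z [ 6.9e-03  4.0e-04 -1.0e+00] F [ 1.8  0.4 -1. ] w 9.0 q [-0.08 -0.28  1.83  0.    1.59 -0.09]
0.0 [-135.   54.] [0. 0.] None
0.1 [-129.   67.] [ 6. 13.] [ 6.1 13.2]
0.2 [-122.   80.] [13. 26.] [ 7.4 12.5]
0.3 [-113.   91.] [22. 37.] [ 8.6 11.7]
0.4 [-103.  102.] [32. 48.] [ 9.7 10.8]
0.5 [-93. 112.] [42. 58.] [10.7  9.8]
0.6 [-81. 121.] [54. 67.] [11.7  8.7]
0.7 [-68. 128.] [67. 74.] [12.5  7.5]
0.8 [-55. 134.] [80. 80.] [13.1  6.2]
0.9 [-42. 139.] [93. 85.] [13.7  4.9]
1.0 [-28. 143.] [107.  89.] [14.1  3.5]
1.1 [-13. 145.] [122.  91.] [14.4  2. ]
1.2 [  1. 145.] [136.  91.] [14.5  0.6]
1.3 [ 16. 145.] [151.  91.] [14.5 -0.9]
1.4 [ 30. 142.] [165.  88.] [14.3 -2.3]
1.5 [ 44. 138.] [179.  84.] [14.  -3.7]
1.6 [ 58. 133.] [193.  79.] [13.6 -5.1]
1.7 [ 71. 127.] [206.  73.] [13.  -6.4]
1.8 [ 83. 119.] [218.  65.] [12.3 -7.7]
```

Bar gripped. Swinging along the arc.

Emit:
send_rows(
  moves=[
    [6,13,0,0,0,0,0],
    [0,0,0,0,0,0,0],
    [0,0,0,0,0,0,0],
    [0,0,0,0,0,0,0],
    [0,0,0,0,0,0,0],
    [0,0,0,0,0,0,0],
    [0,0,0,0,0,0,0],
    [0,0,0,0,0,0,0],
  ],
)

```text
time_s: 12.4
ee_pos: [0.4615, 0.0028, 0.1036]
tcp_rot: [0.006, 1.0, 0.002, -0.005]
contact_force: [0.6, -0.6, -1.6]
grip_width: 0.099
```

I put the 13 mm in the y column by mistake, so the fingers only slid along the bar, which did no harm. Now with the correct axes.

Emit:
send_rows(
  moves=[
    [6,-2,13,0,0,0,0],
    [7,-2,13,0,0,0,0],
    [9,-2,12,0,0,0,0],
    [10,0,11,0,0,0,0],
    [11,0,10,0,0,0,0],
    [12,0,9,0,0,0,0],
    [0,0,0,0,0,0,0],
    [0,0,0,0,0,0,0],
  ],
)

```text
time_s: 13.4
ee_pos: [0.5164, 0.0023, 0.1733]
tcp_rot: [0.0, 1.0, 0.005, -0.009]
contact_force: [-0.8, 1.7, -2.6]
grip_width: 0.101
```

```bash
python3 st.py
python3 - <<'E'
from station import cams
import cv2
b=cams.read_camera("scene")["image"][130:310,270:450,::-1]
cv2.imwrite("pics/a4.png",cv2.resize(b,(540,540),interpolation=cv2.INTER_CUBIC))
E
```

```text
t 13.4 pos [516.4   2.3 173.3] yaw 0.55 z [-1.880e-02 -7.000e-04 -9.998e-01] F [-0.8  1.7 -2.6] w 8.6 q [-0.06 -0.12  1.57 -0.    1.71 -0.07]
```

View pics/a4.png

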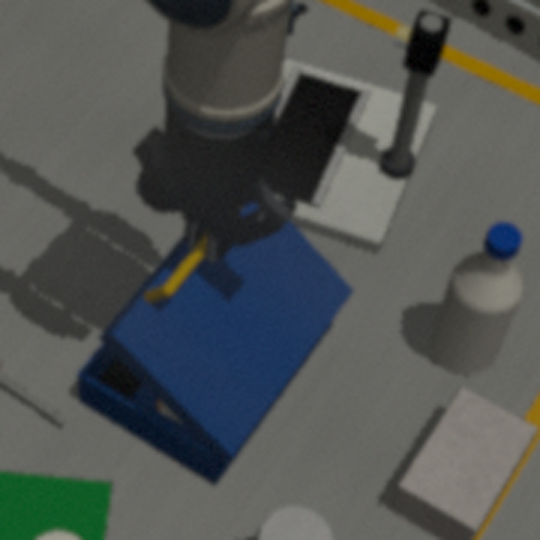

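The lid is lifting, with the bar held at (200,255) and about 0.6 rad open. Continuing along the arc.

Emit:
send_rows(
  moves=[
    [12.5,0,7.5,0,0,0,0],
    [13,0,6,0,0,0,0],
    [13.5,0,5,0,0,0,0],
    [14,0,3.5,0,0,0,0],
    [14.5,0,2,0,0,0,0],
    [14.5,0,0.5,0,0,0,0],
    [0,0,0,0,0,0,0],
    [0,0,0,0,0,0,0],
  ],
)

```text
time_s: 14.45
ee_pos: [0.5951, 0.0022, 0.1997]
tcp_rot: [0.001, 1.0, 0.005, -0.013]
contact_force: [0.2, 0.0, -0.8]
grip_width: 0.103
```

```bash
python3 st.py
```

```text
t 14.45 pos [595.1   2.2 199.7] yaw 0.54 z [-0.0251 -0.0013 -0.9997] F [ 0.2  0.  -0.8] w 8.8 q [-0.05  0.1   1.31 -0.    1.76 -0.06]
```

Emit:
send_rows(
  moves=[
    [14.5,0,-2,0,0,0,0],
    [14.5,0,-3,0,0,0,0],
    [14,0,-4,0,0,0,0],
    [14,0,-5,0,0,0,0],
    [12,0,-5,0,0,0,0],
    [0,0,0,0,0,0,0],
    [0,0,0,0,0,0,0],
    [0,0,0,0,0,0,0],
  ],
)

```text
time_s: 15.45
ee_pos: [0.6651, 0.002, 0.1822]
tcp_rot: [0.001, 1.0, 0.005, -0.012]
contact_force: [0.4, 0.4, 0.0]
grip_width: 0.104
```

```bash
python3 st.py
python3 - <<'E'
from station import cams
import cv2
b=cams.read_camera("scene")["image"][100:300,290:490,::-1]
cv2.imwrite("pics/a5.png",cv2.resize(b,(540,540),interpolation=cv2.INTER_CUBIC))
E
```

```text
t 15.45 pos [665.1   2.  182.2] yaw 0.54 z [-0.0232 -0.0019 -0.9997] F [0.4 0.4 0. ] w 8.8 q [-0.05  0.29  1.12 -0.    1.76 -0.06]
```

View pics/a5.png

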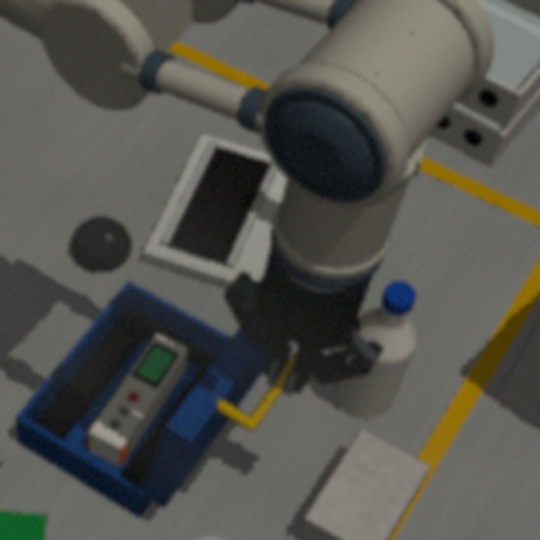

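The lid is past upright with the bar at (275,390). The white gauge is visible in the case (135,395) with its display up. I'll open the jaws a little and lift away straight up.

Emit:
send_rows(
  moves=[
    [0,0,0,0,0,0,14],
    [0,0,0,0,0,0,20],
    [0,0,0,0,0,0,22],
    [0,0,0,0,0,0,22],
    [0,0,12,0,0,0,22],
    [0,0,20,0,0,0,22],
    [0,0,25,0,0,0,22],
    [0,0,25,0,0,0,22],
  ],
)

```text
time_s: 16.5
ee_pos: [0.6636, 0.0016, 0.2683]
tcp_rot: [0.001, 1.0, 0.005, -0.013]
contact_force: [0.2, -0.7, 0.4]
grip_width: 0.255
```

Emit:
send_rows(
  moves=[
    [-20,0,30,0,0,0,40],
    [-40,0,0,0,0,0,60],
    [-50,0,0,0,0,0,60],
    [-50,0,0,0,0,0,60],
    [-50,0,0,0,0,0,60],
    [-50,0,0,0,0,0,60],
    [-50,0,0,0,0,0,60],
    [-30,0,0,0,0,0,60],
  ],
)

```text
time_s: 17.5
ee_pos: [0.3143, 0.0013, 0.3178]
tcp_rot: [0.003, 1.0, 0.004, -0.001]
contact_force: [0.3, -0.0, 0.5]
grip_width: 0.704
```

```bash
python3 st.py
python3 - <<'E'
from h import *
from station import cams
for n in ("top","scene"):
    d=cams.read_camera(n);P=cloud(d);I=d["image"]
    X,Y,Z=P[...,0],P[...,1],P[...,2]
    W=(X>.46)&(X<.585)&(abs(Y+.005)<.088)&(Z>.038)&(Z<.049)&((X<.58))
    k,l,st_,_=cv2.connectedComponentsWithStats(W.astype(np.uint8)); 
    mrect(d,W,.045,n+" gauge"); print(W.sum())
    W=(X>.55)&(X<.78)&(abs(Y)<.08)&(Z>.14)&(Z<.24); q=P[W]; print("lid/bar",len(q),np.percentile(q,[3,50,97],axis=0).round(3).tolist() if len(q) else 0)
    cv2.imwrite(f"pics/c_{n}.png",I[:,:,::-1])
a=cv2.imread("pics/c_top.png")[130:310,220:420];b=cv2.imread("pics/c_scene.png")[130:310,270:470]
cv2.imwrite("pics/a6.png",cv2.resize(cv2.hconcat([a,b]),(800,360),interpolation=cv2.INTER_CUBIC))
E
```

```text
t 17.5 pos [314.3   1.3 317.8] yaw 0.49 z [-0.0014 -0.0052 -1.    ] F [ 0.3 -0.   0.5] w 60.1 q [-0.1  -0.64  1.7  -0.01  2.08 -0.11]
top gauge 856 c [530.9  -5.1] size [ 36.2 129.1] ang 3.0
877
lid/bar 1415 [[0.62, -0.073, 0.142], [0.633, -0.002, 0.184], [0.675, 0.073, 0.188]]
scene gauge 343 c [536.  -27.4] size [37.4 84.8] ang 2.6
670
lid/bar 999 [[0.623, -0.073, 0.173], [0.639, -0.005, 0.186], [0.678, 0.072, 0.191]]
```

View pics/a6.png

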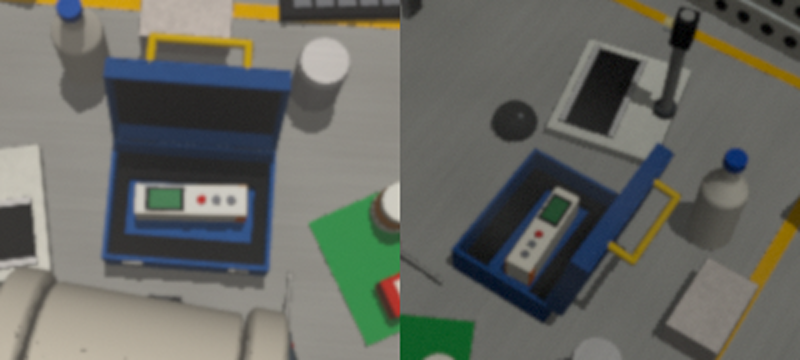

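The lid stands open by itself, with the bar at x≈675 (about 1.75 rad). The gauge is display up at (531,-5), yaw 3°, left half pixel (190,202). Moving above it.

Emit:
send_rows(
  moves=[
    [50,0,0,0,0,0.02,62],
    [55,-3,-20,0,0,0.02,62],
    [55,-3,-50,0,0,0.005,62],
    [45,0,-55,0,0,0,62],
    [12,0,-45,0,0,0,62],
    [0,0,-20,0,0,0,62],
    [0,0,0,0,0,0,62],
    [0,0,0,0,0,0,62],
  ],
)

```text
time_s: 18.6
ee_pos: [0.5276, -0.0045, 0.1471]
tcp_rot: [0.004, 1.0, 0.027, 0.01]
contact_force: [0.2, 0.1, 0.1]
grip_width: 0.727
```

```bash
python3 st.py
```

```text
t 18.6 pos [527.6  -4.5 147.1] yaw 3.12 z [ 0.02   -0.0069 -0.9998] F [0.2 0.1 0.1] w 62.1 q [-0.07 -0.12  1.61 -0.01  1.63 -0.12]
```

Emit:
send_rows(
  moves=[
    [3,0,0,0.006,0.015,0,62],
    [0,0,-30,0,0,0,62],
    [0,0,-35,0,0,0,62],
    [0,0,-25,0,0,0,62],
    [0,0,0,0,0,0,62],
    [0,0,-8,0,0,0,62],
    [0,0,0,0,0,0,62],
    [0,0,0,0,0,0,62],
  ],
)

```text
time_s: 19.6
ee_pos: [0.5382, -0.0052, 0.0611]
tcp_rot: [0.001, 1.0, 0.027, 0.012]
contact_force: [0.3, -0.3, -0.0]
grip_width: 0.726
```

```bash
python3 st.py
```

```text
t 19.6 pos [538.2  -5.2  61.1] yaw 3.09 z [ 0.025  -0.0013 -0.9997] F [ 0.3 -0.3 -0. ] w 62.0 q [-0.07 -0.05  1.7   0.    1.47 -0.13]
```

Emit:
send_rows(
  moves=[
    [-6,0,0,0,0.02,0,62],
    [0,0,-12,0,0,0,62],
    [0,0,-10,0,0,0,62],
    [0,0,0,0,0,0,62],
    [-1,0,-3,0,0,0,62],
    [0,0,0,0,0,0,62],
    [0,0,0,0,0,0,62],
    [0,0,0,0,0,0,62],
  ],
)

```text
time_s: 20.6
ee_pos: [0.5309, -0.0052, 0.0351]
tcp_rot: [0.001, 1.0, 0.027, 0.002]
contact_force: [-0.4, -0.3, -0.6]
grip_width: 0.727
```

```bash
python3 st.py
```

```text
t 20.6 pos [530.9  -5.2  35.1] yaw 3.09 z [ 0.0045 -0.0013 -1.    ] F [-0.4 -0.3 -0.6] w 62.1 q [-0.07 -0.04  1.73 -0.    1.44 -0.13]
```

Right on target. Grip and lift.

Emit:
send_rows(
  moves=[
    [0,0,0,0,0,0,40],
    [0,0,0,0,0,0,25],
    [0,0,0,0,0,0,25],
    [0,0,0,0,0,0,25],
    [0,0,15,0,0,0,25],
    [0,0,30,0,0,0,25],
    [0,0,35,0,0,0,25],
    [0,0,30,0,0,0,25],
  ],
  squeeze=40,
)

```text
time_s: 21.6
ee_pos: [0.5286, -0.005, 0.1473]
tcp_rot: [0.0, 1.0, 0.027, -0.001]
contact_force: [-0.2, -0.1, -2.4]
grip_width: 0.413
```

Emit:
send_rows(
  moves=[
    [0,0,10,0,0,0,25],
    [0,0,0,0,0,0,25],
    [-7,20,0,0,0,0,25],
    [-11,45,0,0,0,0.04,25],
    [-11,50,0,0,0,0.04,25],
    [-11,50,0,0,0,0.04,25],
    [-9,45,0,0,0,0.02,25],
    [-7,30,0,0,0,0,25],
  ],
)

```text
time_s: 22.6
ee_pos: [0.4648, 0.2436, 0.1512]
tcp_rot: [0.001, 0.995, 0.098, -0.006]
contact_force: [0.3, 0.2, -0.6]
grip_width: 0.414
```

```bash
python3 st.py
```

```text
t 22.6 pos [464.8 243.6 151.2] yaw 11.2 z [-0.0112 -0.0026 -0.9999] F [ 0.3  0.2 -0.6] w 35.3 q [ 0.42 -0.1   1.59  0.    1.67  0.22]
```

Emit:
send_rows(
  moves=[
    [6,4,0,0,-0.008,0,25],
    [0,0,-20,0,0,0,25],
    [0,0,-30,0,0,0,25],
    [0,0,-15,0,0,0,25],
    [0,0,0,0,0,0,25],
    [0,0,0,0,0,0,25],
    [0,0,0,0,0,0,25],
    [0,0,0,0,0,0,25],
  ],
)

```text
time_s: 23.6
ee_pos: [0.4682, 0.2471, 0.079]
tcp_rot: [0.002, 0.995, 0.098, -0.005]
contact_force: [-0.4, 1.0, -1.9]
grip_width: 0.416
```

```bash
python3 st.py;  python3 - <<'E'
from station import cams
import cv2
a=cams.read_camera("top")["image"][180:300,140:320,::-1];b=cams.read_camera("scene")["image"][120:240,310:490,::-1]
cv2.imwrite("pics/a7.png",cv2.resize(cv2.hconcat([a,b]),(800,266),interpolation=cv2.INTER_CUBIC))
E
```

```text
t 23.6 pos [468.2 247.1  79. ] yaw 11.24 z [-0.0086 -0.0055 -0.9999] F [-0.4  1.  -1.9] w 35.5 q [ 0.42 -0.06  1.68 -0.    1.53  0.23]
```

View pics/a7.png

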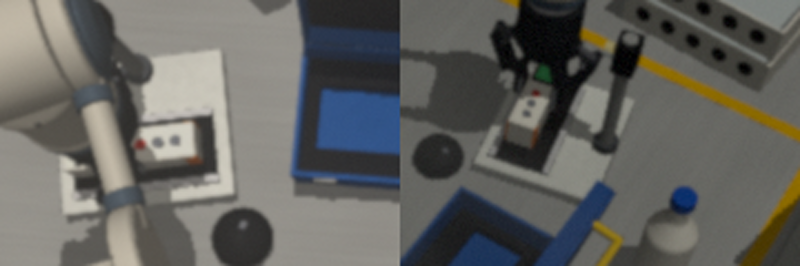

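The gauge is level above the pad (left half 165,140), lengthwise between the rails, and the mouse and post are clear. Small x correction, then down 27.

Emit:
send_rows(
  moves=[
    [4,1,-10,0.004,-0.006,0,25],
    [0,0,-9,0,0,0,25],
    [0,0,-4,0,0,0,25],
    [0,0,0,0,0,0,25],
    [0,0,-2,0,0,0,25],
    [0,0,0,0,0,0,25],
    [0,0,0,0,0,0,25],
    [0,0,0,0,0,0,25],
  ],
)

```text
time_s: 24.7
ee_pos: [0.4725, 0.2485, 0.0532]
tcp_rot: [0.0, 0.995, 0.098, -0.001]
contact_force: [0.2, -0.1, -1.9]
grip_width: 0.409
```

```bash
python3 st.py
```

```text
t 24.7 pos [472.5 248.5  53.2] yaw 11.27 z [-1.5e-03 -9.0e-04 -1.0e+00] F [ 0.2 -0.1 -1.9] w 34.9 q [ 0.42 -0.04  1.7  -0.    1.48  0.22]
```

Emit:
send_rows(
  moves=[
    [0,0,-1.5,0,0,0,25],
    [0,0,0,0,0,0,25],
    [0,0,0,0,0,0,42],
    [0,0,0,0,0,0,54],
    [0,0,0,0,0,0,60],
    [0,0,0,0,0,0,60],
    [0,0,20,0,0,0,60],
    [0,0,40,0,0,0,60],
  ],
)

```text
time_s: 25.7
ee_pos: [0.4711, 0.2478, 0.1118]
tcp_rot: [0.001, 0.995, 0.098, -0.003]
contact_force: [0.6, 0.5, -1.0]
grip_width: 0.704
```

Emit:
send_rows(
  moves=[
    [0,0,50,0,0,0,60],
    [0,0,50,0,0,0,60],
    [-20,0,50,0,0,0,60],
    [-40,-20,20,0,0,0,60],
    [-40,-30,0,0,0,0,60],
    [-20,-30,0,0,0,0,60],
    [0,0,0,0,0,0,60],
    [0,0,0,0,0,0,60],
  ],
)

```text
time_s: 26.7
ee_pos: [0.3471, 0.1659, 0.3052]
tcp_rot: [-0.002, 0.995, 0.098, 0.008]
contact_force: [0.0, -0.3, 0.1]
grip_width: 0.704
```

```bash
python3 st.py
python3 - <<'E'
from h import *
from station import cams
for n in ("top","scene"):
    d=cams.read_camera(n);P=cloud(d);I=d["image"]
    X,Y,Z=P[...,0],P[...,1],P[...,2]
    W=(X>.43)&(X<.53)&(Y>.16)&(Y<.34)&(Z>.055)&(Z<.07)
    mrect(d,W,.062,n+" gauge"); print(np.median(Z[W]))
    W=(X>.38)&(X<.53)&(Y>-.35)&(Y<-.18)&(Z>.03)&(Z<.05)&((X-.544)**2+(Y+.243)**2>.033**2); mrect(d,W,.039,"box")
    W=(X>.55)&(X<.78)&(abs(Y)<.08)&(Z>.14)&(Z<.24); print("lid/bar",np.percentile(P[W],[3,50,97],axis=0).round(3).tolist())
    cv2.imwrite(f"pics/e_{n}.png",I[:,:,::-1])
a=cv2.imread("pics/e_top.png")[120:320,140:480]
cv2.imwrite("pics/a8.png",cv2.resize(a,(800,470),interpolation=cv2.INTER_CUBIC))
E
```

```text
t 26.7 pos [347.1 165.9 305.2] yaw 11.28 z [ 0.0163  0.0064 -0.9998] F [ 0.  -0.3  0.1] w 60.2 q [ 0.36 -0.48  1.62  0.    1.98  0.16]
top gauge 642 c [473.7 232.9] size [ 36.9 100.4] ang 11.6
0.06153300772159126
box 776 c [ 454.1 -273.4] size [44.7 90.5] ang 27.1
lid/bar [[0.62, -0.073, 0.143], [0.633, -0.002, 0.184], [0.675, 0.074, 0.189]]
scene gauge 483 c [474.3 248.4] size [ 37.5 135. ] ang 11.3
0.06366510531252206
box 693 c [ 458.3 -274.1] size [46.1 92.1] ang 27.6
lid/bar [[0.623, -0.074, 0.174], [0.639, -0.005, 0.186], [0.678, 0.072, 0.191]]
```

View pics/a8.png

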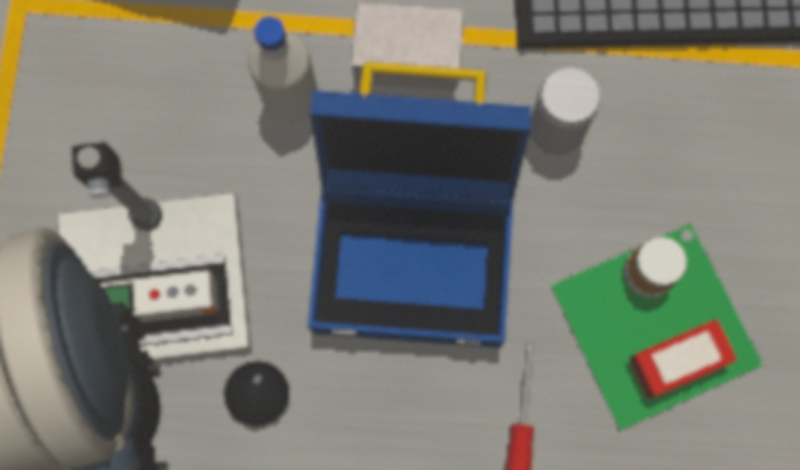

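The gauge is flat between the rails (170,293), the lid is open, the box is on the mat (688,358), and the bystanders are in place. Handing in.

```bash
python3 -c "
from station import order
print(order.job_done())"
```

```text
the job is handed in; nothing more can be done
None
```

All three parts of the task were done, and I handed the job in at about 27 s of the 72 s allowed. The hand-in reports no verdict, so these are my own last checks:

- **Red box:** it lies flat on the green mat beside the jar at about (455, -273) mm, roughly 40 mm from the mat's centre on the free side, and is released.
- **Lid:** it stays open by itself. The handle is at x ≈ 675 mm, which puts it near its 1.75 rad stop.
- **Gauge:** it lies display up on the pad at about (474, 248) mm, within about 3 mm of the pad's centre. It is aligned with the rails to about 0.3°, and its top is at about 62 mm, as it should be.
- **Other things:** nothing else looked moved in the last picture. I only measured the jar, after placing the box, and it had not shifted. The end of the screwdriver's handle was outside that crop.

**Mishaps and disagreements:**
- My first lid move had one number in the wrong column, so the fingers slid about 7 mm along the handle; it did no harm.
- I gripped the box about 10 mm too high at first, so I let go and gripped it again lower before lifting.
- The two cameras disagreed by 2–4 mm in x; I went mostly by the top one, which matched the arm's own readings.
- In the last top view the arm hid one end of the gauge, so its position along the rails comes from the scene camera and the arm's pose at release.

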